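Bolt down a key vice crosswise in passes

TASK

Finish fastening the key vice on the counter: tighten the four T-handle screws at the corners of its base plate, clockwise seen from above, crosswise and in passes. One diagonal pair has already been turned half way; first turn the other, still loose pair only half way too, until those handles also stand at about 45 degrees to the plate's edges. Only then turn all four fully home to their stops, a quarter turn from loose, going each time to the diagonally opposite screw before the next pair, and let go.

Things in the scene. Friction and masses are not known exactly. Their poses are not given: they have to be found in the camera images.
- vice_base: Key vice base, fixed: aluminium plate 210 (x, long edges) x 170 (y) x 14 mm, low dark jaws and a key in the middle (to 31 mm high), a T-handle screw at each corner. Origin: underside centre, on the counter; z up, x away from the robot, turned at most 0.4 rad. near = -x, left = +y. Not the small two-handled clamp near by, which is already tight. No handle rises or sinks as it turns.
- screw_near_left (a joint): Near left screw, upright axis at x -75, y +60 mm in the plate's frame. Black bar handle centred on it, 46 long, 12 thick (grip this), 24 mm high, 40 to 64 mm above the counter, on a thin steel stem. Turn in rad, clockwise from above: 0 loose, bar along plate x; 0.79 half way; pi/2 home, hard stop, bar along plate y. Starts 0.6 to 0.95. Friction 0.12 N m: stays where left.
- screw_near_right (a joint): Near right screw, upright axis at x -75, y -60 mm in the plate's frame. Black bar handle centred on it, 46 long, 12 thick (grip this), 24 mm high, 40 to 64 mm above the counter, on a thin steel stem. Turn in rad, clockwise from above: 0 loose, bar along plate x; 0.79 half way; pi/2 home, hard stop, bar along plate y. Starts 0 to 0.2. Friction 0.12 N m: stays where left.
- screw_far_right (a joint): Far right screw, upright axis at x +75, y -60 mm in the plate's frame. Black bar handle centred on it, 46 long, 12 thick (grip this), 24 mm high, 40 to 64 mm above the counter, on a thin steel stem. Turn in rad, clockwise from above: 0 loose, bar along plate x; 0.79 half way; pi/2 home, hard stop, bar along plate y. Starts 0.6 to 0.95. Friction 0.12 N m: stays where left.
- screw_far_left (a joint): Far left screw, upright axis at x +75, y +60 mm in the plate's frame. Black bar handle centred on it, 46 long, 12 thick (grip this), 24 mm high, 40 to 64 mm above the counter, on a thin steel stem. Turn in rad, clockwise from above: 0 loose, bar along plate x; 0.79 half way; pi/2 home, hard stop, bar along plate y. Starts 0 to 0.2. Friction 0.12 N m: stays where left.

How it is judged:
By the outcome, as a careful person would: the job done as asked, in the order asked, and still so for the second after the job is handed in, with the robot touching nothing.
It also fails if it takes over 66 s, if anything falls off the work surface, if the arm or the gripper's body presses on something with over 40 N, if the wrist force passes 120 N, or if a joint passes its speed limit or range.

ROBOT

A 6-joint arm with a two-finger parallel gripper is mounted at the origin on the work surface. World frame = base frame: x ahead of the robot, y to its left, z up, the work surface at z = 0. Lengths are in m, angles in rad, forces in N, time in s.
With the tool pointing down it reaches from about 0.25 to 0.725 m from the base axis. Payload 4 kg.
Tool frame: the origin (TCP) lies at the very end of the fingers, on their centre line; the grasp point (between the pads) lies 19 mm behind it; y points along the fingers, z is the direction in which the jaws open and shut, and the axes are right-handed (so a half turn about y gives the same grasp; the last joint's range is limited). The gripper opens to 85 mm and grips with 20 to 120 N. Pads are 22 mm wide; open, the fingers measure 114 mm over their backs; the gripper's body (76 mm by 85 mm) begins 54 mm behind the grasp point. The pads swing forward as they close: fully open they stand 13 mm farther back than shut.
Start: joints at [-1.271, 0.241, 0.005, 1.335, 0, 1.571], TCP at [0.148, -0.478, 0.2] pointing down, gripper open.
Joint ranges: [-2.72, 2.72], [-1.05, 1.87], [-1.09, 1.28], [-1.99, 2.15], [-1.42, 1.44], [-3.14, 3.14]. Speed limits (rad/s): [2.79, 2.79, 3.14, 3.14, 3.14, 3.14].

INTERFACE

Orientations are given as a unit quaternion [x, y, z, w].
In Python, from workcell import bot gives the robot as it stands. The module is installed in compiled form; this text tells all that it offers.
- The arm moves only by the tool move_arm, never from a script. Its argument "increments" is a list of rows, each an object with "grip": the closure, from 0 (fully open) to 1 (shut); "linear": the shift along the tool's x, y, z scaled (see below), a list of three; "twist": the turn about the tool's y scaled (see below). A call has exactly 5 rows; each row shifts and turns the pose as measured when the row begins, along the tool's axes as they then stand; what a row does not reach is not made up. The controller multiplies each number of a shift by 0.2 m and each number of a turn by 2 rad. A row lasts 1/10 s, in which the tool goes at most 50 mm and 8.59 degrees, less where a joint would pass 70% of its speed; a pose out of reach is approached as far as the arm can. A call with a number of a shift or a turn outside -1 to 1 is refused whole. A call with a gripper value outside its range is refused whole. The fingers move at their own pace and stop on an object; the grip force is fixed at half the most. Time passes only in rows, so rows that do not move let the fingers close, or fill a call up. It gives the time, the measured TCP pose, the force and the opening at its end, in the units of the state.
- bot.get_obs(): the state, without advancing time (a new reading comes with each control period).
- bot.camera(name): name is "side" or "top" or "wrist"; returns (picture, depth): 384x512x3 uint8, blue, green, red; 384x512 float32, m along the optical axis (not along the pixel's ray), 0 where there is no reading.
- bot.camera_params(name): a dict with "camera_matrix" (3x3 intrinsics, pixels), "rvec" (rotation vector, rad) and "tvec" (3), from world to camera coordinates, as OpenCV has them; the wrist camera has in their place "T_tool_cam" (4x4, takes a point from camera to tool coordinates, whose origin is the TCP and whose axes are the tool frame's). Camera axes: x right, y down, z forward; pixel columns grow to the right and rows downward; lengths in m; the calibration is good to about 2 mm. A picture is of the moment at which its call begins: read the wrist's pose just before it. camera_params takes no time and is no camera call.
- bot.job_done(): hands the job in, once; it reports no verdict.
The state is a dict: "clock": time; "joint_pos": joint angles; "joint_vel": joint speeds; "tau": joint torques, N m; "eef_pos": TCP position; "tool_rot": TCP orientation; "ft_force": force on the tool from outside, world axes, zero at the start; "ft_torque": the same for the moment, N m; "grip_width": finger opening in m.
Only numpy, scipy, OpenCV 4.12 (cv2) and the standard library are available. Lean on these libraries where they do the work, as an engineer would, in place of code of your own. Each camera call takes 0.05 s, during which the arm holds its last target. There are 200 camera calls.

## Working session

There is one attempt and no reset: what is moved stays moved. The work goes in short steps, Python scripts to look and compute and a tool call to move; the robot and the scene stay as the last step left them, time stands still between calls to the robot, and variables do not carry over. Pictures are saved under pics/ and viewed, about 8 in all and at most 12, crops included, and the job is handed in when it is done.

Besides the shell and the picture viewer there is one more tool, called after "Request:" in YAML: its name, and indented under it one key for each argument. move_arm: Moves the arm, as the interface text tells. Its arguments: {"type":"object","properties":{"increments":{"type":"array"}},"required":["increments"]}

```bash
mkdir -p pics; python3 - <<'E'
from workcell import bot
import cv2,numpy as np
o=bot.get_obs()
for k,v in o.items(): print(k,np.round(v,4))
ims=[]
for n in("top","side"):
    p,d=bot.camera(n); np.savez(f"{n}0.npz",p=p,d=d,o=str(o)); cv2.imwrite(f"pics/{n}0.png",p)
    c=bot.camera_params(n); print(n,c)
print(bot.camera_params("wrist"))
E
```

```text
clock 0.0
joint_pos [-1.2710e+00  2.4140e-01  3.7000e-03  1.3352e+00 -1.0000e-04  1.5708e+00]
joint_vel [ 0.0005 -0.0007  0.0015 -0.0004 -0.001   0.0002]
tau [-3.00000e-04 -3.72315e+01  2.52409e+01  1.68000e-02 -1.00000e-04
  0.00000e+00]
eef_pos [ 0.1474 -0.477   0.1987]
tool_rot [-0.1057  0.6999 -0.6984  0.1055]
ft_force [ 0.5568 -0.0565 -0.5405]
ft_torque [ 0.0154  0.0138 -0.0036]
grip_width 0.0853
top {'camera_matrix': array([[352.41269916,   0.        , 254.09457638],
       [  0.        , 352.41269916, 189.78747067],
       [  0.        ,   0.        ,   1.        ]]), 'rvec': array([ 2.20085528, -2.13281247,  0.18127163]), 'tvec': array([0.00870882, 0.5859666 , 0.63355339])}
side {'camera_matrix': array([[494.58491689,   0.        , 265.00894362],
       [  0.        , 494.58491689, 198.35172477],
       [  0.        ,   0.        ,   1.        ]]), 'rvec': array([ 2.16201757, -0.4934074 ,  0.24940068]), 'tvec': array([-0.48753356,  0.20651278,  0.68376654])}
{'camera_matrix': array([[277.2721466 ,   0.        , 256.3435619 ],
       [  0.        , 277.2721466 , 189.15296134],
       [  0.        ,   0.        ,   1.        ]]), 'T_tool_cam': array([[ 5.01402232e-04,  9.57547744e-01,  2.88274289e-01,
        -7.36393155e-02],
       [-6.01290343e-04, -2.88273985e-01,  9.57547779e-01,
        -1.75875642e-01],
       [ 9.99999694e-01, -6.53453140e-04,  4.31222992e-04,
        -6.52998911e-04],
       [ 0.00000000e+00,  0.00000000e+00,  0.00000000e+00,
         1.00000000e+00]])}
```

View pics/top0.png

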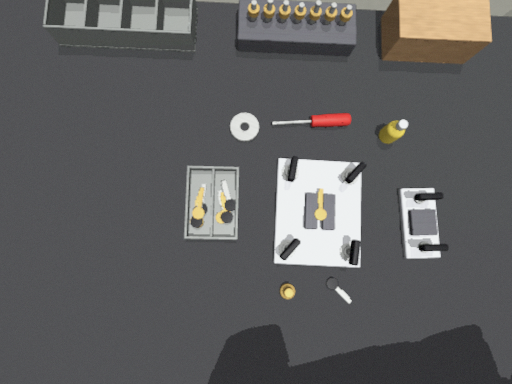

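The plate is at about (318,212). Its near-right handle (355,252) and far-left handle (293,168) are loose. Near-left (290,249) and far-right (356,172) stand diagonal. The tight clamp is at (420,222). Next I measure them.

```bash
cat > h.py <<'E'
from workcell import bot
import cv2,numpy as np
from scipy.spatial.transform import Rotation as R
SC={'NL':(-.075,.06),'NR':(-.075,-.06),'FR':(.075,-.06),'FL':(.075,.06)}
def cam(n):
    if n=='wrist':
        o=bot.get_obs(); p,d=bot.camera(n); c=bot.camera_params(n)
        T=np.eye(4);T[:3,:3]=R.from_quat(o['tool_rot']).as_matrix();T[:3,3]=o['eef_pos'];T=T@c['T_tool_cam']
    else:
        p,d=bot.camera(n); c=bot.camera_params(n)
        T=np.eye(4);T[:3,:3]=cv2.Rodrigues(c['rvec'])[0];T[:3,3]=c['tvec'];T=np.linalg.inv(T)
    return p,d,c['camera_matrix'],T
def rays(uv,K,T):
    uv=np.atleast_2d(uv).astype(float)
    return np.c_[(uv-K[:2,2])/[K[0,0],K[1,1]],np.ones(len(uv))]@T[:3,:3].T
def onplane(uv,z,K,T):
    r=rays(uv,K,T); return T[:3,3]+r*((z-T[2,3])/r[:,2])[:,None]
def cloud(d,K,T):
    v,u=np.indices(d.shape); uv=np.c_[u.ravel(),v.ravel()]
    P=T[:3,3]+rays(uv,K,T)*d.ravel()[:,None]; P[d.ravel()==0]=np.nan
    return P.reshape(*d.shape,3)
def handles(d,K,T,c,yaw,rad=.04):
    P=cloud(d,K,T).reshape(-1,3); Rz=np.array([[np.cos(yaw),-np.sin(yaw)],[np.sin(yaw),np.cos(yaw)]])
    out={}
    for n,s in SC.items():
        a=c+Rz@s; m=(np.linalg.norm(P[:,:2]-a,axis=1)<rad)&(P[:,2]>.055)&(P[:,2]<.075)
        if m.sum()<8: out[n]=None;continue
        (x,y),(w,h),_=r=cv2.minAreaRect((P[m,:2]*1000).astype(np.float32))
        q=P[m,:2]; e=np.linalg.svd(q-q.mean(0),full_matrices=False)[2][0]
        b=np.arctan2(e[1],e[0]); t=(yaw-b)%np.pi
        if t>2.8: t-=np.pi
        out[n]=dict(axis=a.round(4),cen=(np.array([x,y])/1000).round(4),n=int(m.sum()),size=np.round([w,h],1),z=P[m,2].mean().round(4),turn=round(t,3),bar=round(b,3))
    return out
E
python3 - <<'E'
from h import *
p,d,K,T=cam('top')
hsv=cv2.cvtColor(p,cv2.COLOR_BGR2HSV)
m=((hsv[...,1]<50)&(hsv[...,2]>170)).astype(np.uint8)
m=cv2.morphologyEx(m,cv2.MORPH_CLOSE,np.ones((3,3)))
cs,_=cv2.findContours(m,cv2.RETR_EXTERNAL,cv2.CHAIN_APPROX_NONE)
k=max(cs,key=cv2.contourArea).reshape(-1,2)
w=onplane(k,.014,K,T)
(x,y),s,a=r=cv2.minAreaRect((w[:,:2]*1000).astype(np.float32)); b=cv2.boxPoints(r)
e=max([b[1]-b[0],b[2]-b[1]],key=np.linalg.norm); yaw=np.arctan(e[1]/e[0]); c=np.array([x,y])/1000
print('plate',c,s,yaw)
P=cloud(d,K,T)
print('plate z',np.nanmedian(P[cv2.drawContours(np.zeros(m.shape,np.uint8),[k.reshape(-1,1,2)],-1,1,-1)>0][:,2]))
for n,v in handles(d,K,T,c,yaw).items(): print(n,v)
# tall things near by
q=(np.linalg.norm(P[...,:2]-c,axis=2)<.24)&(P[...,2]>.05)
cc,l,st,_=cv2.connectedComponentsWithStats(q.astype(np.uint8))
for i in range(1,cc):
    if st[i,4]>8: print(st[i],P[l==i].max(0).round(3),P[l==i].min(0).round(3))
o=bot.get_obs();print(R.from_quat(o['tool_rot']).as_matrix().round(3))
for n in('top',):pass
E
```

```text
plate [ 0.55007416 -0.10191589] (169.37733459472656, 208.70506286621094) -0.021358145
plate z 0.013607107564755139
NL {'axis': array([ 0.4764, -0.0403]), 'cen': array([ 0.477 , -0.0409]), 'n': 171, 'size': array([11.9, 45.1]), 'z': np.float64(0.0626), 'turn': np.float64(0.691), 'bar': np.float64(2.429)}
NR {'axis': array([ 0.4738, -0.1603]), 'cen': array([ 0.4744, -0.1611]), 'n': 187, 'size': array([12.8, 44.8]), 'z': np.float64(0.0619), 'turn': np.float64(0.104), 'bar': np.float64(3.017)}
FR {'axis': array([ 0.6238, -0.1635]), 'cen': array([ 0.6244, -0.1644]), 'n': 156, 'size': array([12. , 46.5]), 'z': np.float64(0.0626), 'turn': np.float64(0.681), 'bar': np.float64(2.439)}
FL {'axis': array([ 0.6263, -0.0435]), 'cen': array([ 0.6269, -0.0445]), 'n': 162, 'size': array([12.1, 45.7]), 'z': np.float64(0.0625), 'turn': np.float64(0.137), 'bar': np.float64(2.983)}
[388 119  21  18 250] [ 0.731 -0.23   0.081] [ 0.699 -0.263  0.05 ]
[288 156  11  25 171] [ 0.649 -0.036  0.066] [ 0.604 -0.053  0.05 ]
[346 161  21  22 168] [ 0.645 -0.146  0.067] [ 0.605 -0.182  0.051]
[417 192  27   8 171] [ 0.59  -0.281  0.066] [ 0.576 -0.327  0.05 ]
[280 238  21  22 182] [ 0.497 -0.023  0.066] [ 0.458 -0.059  0.05 ]
[350 240  11  25 206] [ 0.496 -0.153  0.066] [ 0.453 -0.169  0.05 ]
[421 244  28   7 187] [ 0.494 -0.286  0.066] [ 0.481 -0.332  0.05 ]
[[-0.955 -0.     0.295]
 [-0.295  0.002 -0.955]
 [ 0.    -1.    -0.002]]
```

```bash
cat >> h.py <<'E'
def plan(x,y,z,psi,step=.048,ang=.148):
    o=bot.get_obs(); M=R.from_quat(o['tool_rot']).as_matrix(); p=o['eef_pos'].copy(); tgt=np.array([x,y,z])
    ps=np.arctan2(M[1,2],M[0,2]); t=(ps-psi+np.pi)%(2*np.pi)-np.pi
    print('t',round(float(o['clock']),2),'p',p.round(4),'psi',ps.round(3),'tilt',M[2].round(3),'twist needed',round(t,3),'f',o['ft_force'].round(1),'j',o['joint_pos'].round(2),'w',round(float(o['grip_width']),4))
    for i in range(25):
        d=tgt-p; n=np.linalg.norm(d)
        if n<5e-4 and abs(t)<.004: break
        d=d*min(1,step/n) if n>0 else d
        a=np.clip(t,-ang,ang); l=M.T@d/.2
        print(i,l.round(3).tolist(),round(a/2,4))
        p=p+d; t-=a; M=M@R.from_rotvec([0,a,0]).as_matrix()
E
python3 - <<'E'
from h import *
plan(.4744,-.161,.12,-1.696)
E
```

```text
t 0.15 p [ 0.1475 -0.4772  0.1989] psi -1.271 tilt [ 0.    -1.    -0.002] twist needed 0.425 f [-0.3 -0.7 -0.2] j [-1.27  0.24  0.    1.34 -0.    1.57] w 0.0854
0 [-0.211, 0.041, -0.107] 0.074
1 [-0.193, 0.041, -0.137] 0.074
2 [-0.171, 0.041, -0.164] 0.0645
3 [-0.148, 0.041, -0.184] 0.0
4 [-0.148, 0.041, -0.184] 0.0
5 [-0.148, 0.041, -0.184] 0.0
6 [-0.148, 0.041, -0.184] 0.0
7 [-0.148, 0.041, -0.184] 0.0
8 [-0.148, 0.041, -0.184] 0.0
9 [-0.091, 0.025, -0.114] 0.0
```

Request:
move_arm:
  increments:
    - {"grip": 0.4,"linear": [-0.21,0.04,-0.107],"twist": 0.074}
    - {"grip": 0.4,"linear": [-0.193,0.04,-0.137],"twist": 0.074}
    - {"grip": 0.4,"linear": [-0.17,0.04,-0.164],"twist": 0.064}
    - {"grip": 0.4,"linear": [-0.148,0.04,-0.184],"twist": 0}
    - {"grip": 0.4,"linear": [-0.148,0.04,-0.184],"twist": 0}

```text
clock: 0.65
eef_pos: [0.3096, -0.3182, 0.1587]
tool_rot: [-0.041, -0.706, 0.706, 0.041]
ft_force: [2.0, -1.8, 0.4]
grip_width: 0.0513
```

```bash
python3 - <<'E'
from h import *
plan(.4744,-.161,.12,-1.696)
E
```

```text
t 0.65 p [ 0.3096 -0.3182  0.1587] psi -1.687 tilt [ 0.    -1.     0.001] twist needed 0.009 f [ 2.  -1.8  0.4] j [-0.8   0.15 -0.21  1.2  -0.    2.46] w 0.0513
0 [-0.151, 0.04, -0.182] 0.0045
1 [-0.149, 0.04, -0.183] 0.0
2 [-0.149, 0.04, -0.183] 0.0
3 [-0.149, 0.04, -0.183] 0.0
4 [-0.121, 0.032, -0.149] 0.0
```

```bash
python3 - <<'E'
from h import *
plan(.4744,-.161,.12,1.446)
E
```

```text
t 0.65 p [ 0.3096 -0.3182  0.1587] psi -1.687 tilt [ 0.    -1.     0.001] twist needed -3.133 f [ 2.  -1.8  0.4] j [-0.8   0.15 -0.21  1.2  -0.    2.46] w 0.0513
0 [-0.151, 0.04, -0.182] -0.074
1 [-0.176, 0.04, -0.158] -0.074
2 [-0.198, 0.04, -0.13] -0.074
3 [-0.215, 0.04, -0.1] -0.074
4 [-0.185, 0.032, -0.054] -0.074
5 [0.0, 0.0, 0.0] -0.074
6 [0.0, 0.0, 0.0] -0.074
7 [0.0, 0.0, 0.0] -0.074
8 [0.0, 0.0, 0.0] -0.074
9 [0.0, 0.0, 0.0] -0.074
10 [0.0, 0.0, 0.0] -0.074
11 [0.0, 0.0, 0.0] -0.074
12 [0.0, 0.0, 0.0] -0.074
13 [0.0, 0.0, 0.0] -0.074
14 [0.0, 0.0, 0.0] -0.074
15 [0.0, 0.0, 0.0] -0.074
16 [0.0, 0.0, 0.0] -0.074
17 [0.0, 0.0, 0.0] -0.074
18 [0.0, 0.0, 0.0] -0.074
19 [0.0, 0.0, 0.0] -0.074
20 [0.0, 0.0, 0.0] -0.074
21 [0.0, 0.0, 0.0] -0.0125
```

Request:
move_arm:
  increments:
    - {"grip": 0.4,"linear": [-0.151,0.04,-0.182],"twist": -0.074}
    - {"grip": 0.4,"linear": [-0.176,0.04,-0.158],"twist": -0.074}
    - {"grip": 0.4,"linear": [-0.198,0.04,-0.13],"twist": -0.074}
    - {"grip": 0.4,"linear": [-0.215,0.04,-0.1],"twist": -0.074}
    - {"grip": 0.4,"linear": [-0.185,0.032,-0.054],"twist": -0.074}

```text
clock: 1.15
eef_pos: [0.4786, -0.1511, 0.1177]
tool_rot: [0.223, -0.671, 0.672, -0.222]
ft_force: [0.8, -0.9, -0.2]
grip_width: 0.0514
```

Request:
move_arm:
  increments:
    - {"grip": 0.4,"linear": [0,0,0],"twist": -0.074}
    - {"grip": 0.4,"linear": [0,0,0],"twist": -0.074}
    - {"grip": 0.4,"linear": [0,0,0],"twist": -0.074}
    - {"grip": 0.4,"linear": [0,0,0],"twist": -0.074}
    - {"grip": 0.4,"linear": [0,0,0],"twist": -0.074}

```text
clock: 1.65
eef_pos: [0.481, -0.144, 0.1137]
tool_rot: [-0.454, 0.545, -0.542, 0.451]
ft_force: [-0.6, 0.2, -0.6]
grip_width: 0.051
```

Request:
move_arm:
  increments:
    - {"grip": 0.4,"linear": [0,0,0],"twist": -0.074}
    - {"grip": 0.4,"linear": [0,0,0],"twist": -0.074}
    - {"grip": 0.4,"linear": [0,0,0],"twist": -0.074}
    - {"grip": 0.4,"linear": [0,0,0],"twist": -0.074}
    - {"grip": 0.4,"linear": [0,0,0],"twist": -0.074}

```text
clock: 2.15
eef_pos: [0.4794, -0.1432, 0.1117]
tool_rot: [0.621, -0.344, 0.336, -0.619]
ft_force: [0.4, 0.4, 0.9]
grip_width: 0.0511
```

Request:
move_arm:
  increments:
    - {"grip": 0.4,"linear": [0,0,0],"twist": -0.074}
    - {"grip": 0.4,"linear": [0,0,0],"twist": -0.074}
    - {"grip": 0.4,"linear": [0,0,0],"twist": -0.074}
    - {"grip": 0.4,"linear": [0,0,0],"twist": -0.074}
    - {"grip": 0.4,"linear": [0,0,0],"twist": -0.074}

```text
clock: 2.65
eef_pos: [0.4778, -0.1427, 0.1099]
tool_rot: [-0.701, 0.095, -0.084, 0.702]
ft_force: [-0.4, 0.4, -0.0]
grip_width: 0.0518
```

```bash
python3 - <<'E'
from h import *
plan(.4744,-.161,.12,1.446)
p,d,K,T=cam('wrist'); cv2.imwrite('pics/w1.png',p)
for n,v in handles(d,K,T,np.array([.5501,-.1019]),-.0214).items(): print(n,v)
E
```

```text
t 2.65 p [ 0.4778 -0.1427  0.1099] psi 1.317 tilt [-0.015 -1.     0.   ] twist needed -0.129 f [-0.4  0.4 -0. ] j [-0.29  0.31 -0.14  1.13 -0.   -0.04] w 0.0518
0 [0.006, -0.051, -0.093] -0.0644
NL {'axis': array([ 0.4764, -0.0403]), 'cen': array([ 0.4752, -0.0405]), 'n': 1018, 'size': array([12.2, 45.6]), 'z': np.float64(0.0638), 'turn': np.float64(0.687), 'bar': np.float64(-0.709)}
NR {'axis': array([ 0.4738, -0.1603]), 'cen': array([ 0.4721, -0.1599]), 'n': 777, 'size': array([12.3, 45.2]), 'z': np.float64(0.0648), 'turn': np.float64(0.106), 'bar': np.float64(-0.127)}
FR {'axis': array([ 0.6238, -0.1635]), 'cen': array([ 0.6064, -0.1543]), 'n': 110, 'size': array([ 8.5, 16.8]), 'z': np.float64(0.06), 'turn': np.float64(1.464), 'bar': np.float64(1.656)}
FL None
```

View pics/w1.png

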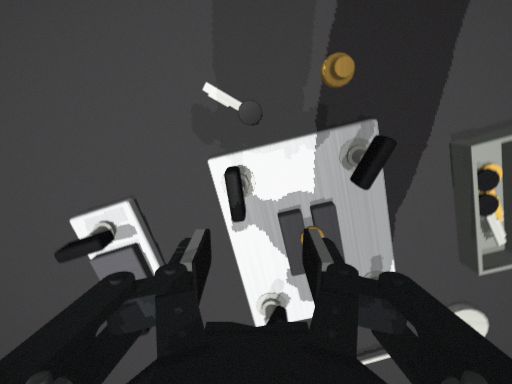

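The wrist view shows the near-right handle at (235,193), and its angle agrees with the top view (0.106 against 0.104). Coasting between rows drifts the pose by a few mm, so I'll correct it at the bottom.

Request:
move_arm:
  increments:
    - {"grip": 0.4,"linear": [0.006,0,-0.085],"twist": -0.064}
    - {"grip": 0.4,"linear": [0,0.13,0],"twist": 0}
    - {"grip": 0.4,"linear": [0,0.13,0],"twist": 0}
    - {"grip": 0.4,"linear": [0,0.05,0],"twist": 0}
    - {"grip": 0.4,"linear": [0,0,0],"twist": 0}

```text
clock: 3.2
eef_pos: [0.4742, -0.1599, 0.0463]
tool_rot: [-0.705, 0.05, -0.04, 0.707]
ft_force: [-0.2, -0.3, 0.7]
grip_width: 0.0509
```

```bash
python3 - <<'E'
from h import *
plan(.473,-.1605,.038,1.446)
E
```

```text
t 3.2 p [ 0.4742 -0.1599  0.0463] psi 1.444 tilt [-0.014 -1.     0.002] twist needed -0.002 f [-0.2 -0.3  0.7] j [-0.32  0.38 -0.23  0.98 -0.   -0.2 ] w 0.0509
0 [-0.005, 0.041, -0.004] -0.0012
```

Request:
move_arm:
  increments:
    - {"grip": 0.4,"linear": [-0.005,0.035,-0.004],"twist": 0}
    - {"grip": 1,"linear": [0,0,0],"twist": 0}
    - {"grip": 1,"linear": [0,0,0],"twist": 0}
    - {"grip": 1,"linear": [0,0,0],"twist": 0}
    - {"grip": 1,"linear": [0,0,0],"twist": 0}

```text
clock: 3.7
eef_pos: [0.4752, -0.161, 0.0417]
tool_rot: [-0.705, 0.049, -0.042, 0.706]
ft_force: [-0.8, 0.1, 0.2]
grip_width: -0.0
```

```bash
python3 - <<'E'
from h import *
plan(.473,-.1605,.038,.765)
E
```

```text
t 3.7 p [ 0.4752 -0.161   0.0417] psi 1.442 tilt [-0.009 -1.     0.001] twist needed 0.677 f [-0.8  0.1  0.2] j [-0.33  0.38 -0.24  0.96 -0.   -0.2 ] w -0.0
0 [-0.011, 0.019, 0.001] 0.074
1 [0.0, 0.0, 0.0] 0.074
2 [0.0, 0.0, 0.0] 0.074
3 [0.0, 0.0, 0.0] 0.074
4 [0.0, 0.0, 0.0] 0.0425
```

The width is 0, so the fingers missed the bar. I'll look.

```bash
python3 - <<'E'
from h import *
a=cam('wrist')[0]; p,d,K,T=cam('side')
uv,_=cv2.projectPoints(np.array([[.4752,-.161,.0417]]),*[bot.camera_params('side')[k] for k in('rvec','tvec','camera_matrix')],None); u,v=uv.ravel().astype(int); print(u,v)
u0=min(max(u-70,0),372);v0=min(max(v-80,0),284)
c=cv2.resize(p[v0:v0+100,u0:u0+140],(560,400),interpolation=2)
cv2.imwrite('pics/w2.png',np.vstack([cv2.resize(a[60:,80:430],(350,324))[:,:350].copy() if 0 else cv2.resize(a,(400,300)),c[:300,80:480]])[:600])
print(bot.get_obs()['grip_width'])
E
```

```text
272 293
-5.3071252508278136e-05
```

View pics/w2.png

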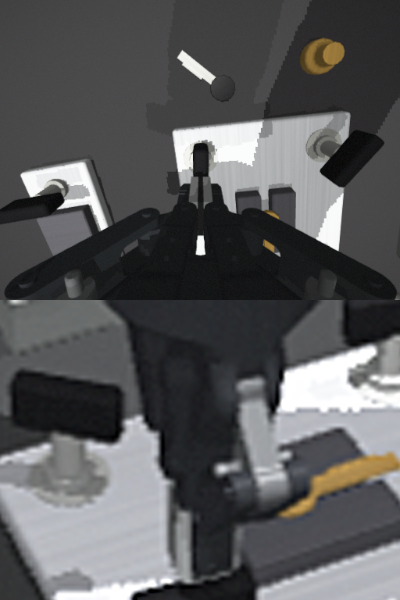

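```bash
python3 - <<'E'
from h import *
p,d,K,T=cam('side')
c=cv2.resize(p[190:340,180:380],(800,600),interpolation=cv2.INTER_CUBIC)
c=cv2.convertScaleAbs(c,alpha=1.8,beta=20)
cv2.imwrite('pics/s3.png',c)
P=cloud(d,K,T)
for v in range(240,325,5): print(v,[ (P[v,u]*1000).round().astype(int).tolist() if np.isfinite(P[v,u,0]) else 0 for u in (262,272,282)])
E
```

```text
240 [[462, -155, 144], [462, -185, 168], [467, -202, 179]]
245 [[462, -155, 135], [462, -185, 159], [466, -202, 172]]
250 [[465, -149, 121], [467, -175, 141], [466, -204, 166]]
255 [[463, -153, 115], [466, -177, 134], [465, -206, 159]]
260 [[505, -64, 12], [467, -175, 123], [458, -219, 165]]
265 [[500, -75, 13], [460, -190, 130], [457, -221, 159]]
270 [[495, -84, 12], [460, -189, 120], [518, -110, 26]]
275 [[490, -95, 13], [468, -174, 95], [513, -119, 25]]
280 [[486, -103, 11], [468, -174, 85], [491, -160, 62]]
285 [[460, -158, 63], [474, -163, 62], [487, -167, 60]]
290 [[457, -165, 62], [471, -167, 57], [486, -170, 53]]
295 [[457, -166, 53], [472, -166, 46], [487, -168, 40]]
300 [[457, -166, 43], [471, -168, 38], [495, -154, 12]]
305 [[463, -151, 14], [472, -168, 27], [491, -162, 11]]
310 [[459, -160, 14], [470, -170, 19], [486, -171, 13]]
315 [[456, -167, 12], [468, -175, 14], [482, -179, 12]]
320 [[452, -175, 12], [465, -182, 12], [479, -186, 10]]
```

View pics/s3.png

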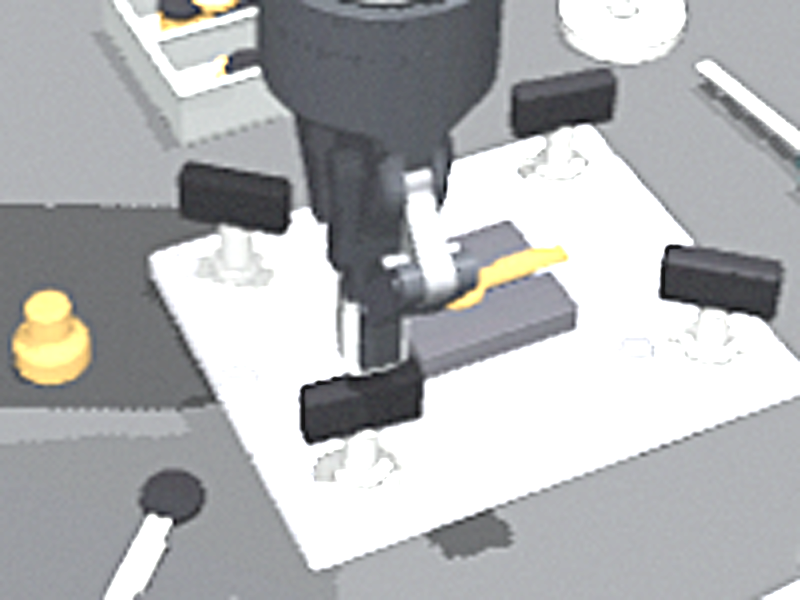

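```bash
python3 - <<'E'
from h import *
p,d,K,T=cam('wrist'); I=bot.camera_params('wrist')['T_tool_cam']
Q=cloud(d,K,I)*1000
for v in range(150,300,8): print(v,[Q[v,u].round().tolist() if np.isfinite(Q[v,u,0]) else 0 for u in (244,250,257,264,270)])
o=bot.get_obs(); print(o['eef_pos'],o['ft_force'],o['ft_torque'],o['grip_width'])
E
```

```text
150 [[-40.0, 40.0, -9.0], [-40.0, 40.0, -4.0], [-40.0, 41.0, 1.0], [-40.0, 40.0, 7.0], [-40.0, 40.0, 11.0]]
158 [[-34.0, 40.0, -9.0], [-34.0, 40.0, -4.0], [-34.0, 39.0, 1.0], [-34.0, 41.0, 7.0], [-34.0, 40.0, 11.0]]
166 [[-30.0, 27.0, -9.0], [-30.0, 27.0, -4.0], [-31.0, 27.0, 1.0], [-31.0, 26.0, 6.0], [-31.0, 25.0, 11.0]]
174 [[-25.0, 25.0, -9.0], [-24.0, 27.0, -4.0], [-25.0, 26.0, 1.0], [-24.0, 26.0, 6.0], [-25.0, 26.0, 11.0]]
182 [[-18.0, 27.0, -9.0], [-18.0, 26.0, -4.0], [-18.0, 26.0, 1.0], [-19.0, 25.0, 6.0], [-18.0, 26.0, 11.0]]
190 [[-12.0, 25.0, -9.0], [-25.0, -17.0, -3.0], [-26.0, -18.0, 1.0], [-25.0, -16.0, 5.0], [-12.0, 25.0, 11.0]]
198 [[-8.0, 19.0, -9.0], [-22.0, -24.0, -3.0], [-22.0, -23.0, 1.0], [-23.0, -24.0, 5.0], [-6.0, 25.0, 11.0]]
206 [[-2.0, 19.0, -9.0], [-18.0, -24.0, -3.0], [-18.0, -24.0, 1.0], [-17.0, -23.0, 5.0], [-2.0, 19.0, 11.0]]
214 [[7.0, 25.0, -9.0], [-13.0, -25.0, -3.0], [-13.0, -24.0, 1.0], [-12.0, -23.0, 5.0], [7.0, 25.0, 11.0]]
222 [[14.0, 26.0, -9.0], [-7.0, -23.0, -3.0], [-7.0, -24.0, 1.0], [-7.0, -24.0, 5.0], [14.0, 25.0, 11.0]]
230 [[-10.0, -41.0
[... 414 characters left out ...]
 -67.0, 7.0]]
262 [[-12.0, -75.0, -5.0], [-9.0, -71.0, -2.0], [-9.0, -70.0, 1.0], [-12.0, -75.0, 4.0], [-12.0, -75.0, 6.0]]
270 [[-12.0, -81.0, -4.0], [-12.0, -81.0, -2.0], [-5.0, -71.0, 1.0], [-12.0, -80.0, 4.0], [-12.0, -81.0, 6.0]]
278 [[-12.0, -86.0, -4.0], [-11.0, -85.0, -2.0], [-1.0, -71.0, 1.0], [-12.0, -86.0, 3.0], [-11.0, -85.0, 6.0]]
286 [[-12.0, -92.0, -4.0], [-5.0, -81.0, -2.0], [3.0, -71.0, 1.0], [-9.0, -87.0, 3.0], [-12.0, -92.0, 5.0]]
294 [[-17.0, -102.0, -3.0], [-1.0, -81.0, -2.0], [7.0, -71.0, 1.0], [-2.0, -82.0, 4.0], [-17.0, -102.0, 5.0]]
[ 0.47488931 -0.16092478  0.04135505] [ 0.48136356 -0.49292948 -0.1596077 ] [ 0.0242662  -0.01133754  0.02853999] 0.00034597716275421974
```

```bash
python3 - <<'E'
from h import *
p,d,K,T=cam('wrist'); I=bot.camera_params('wrist')['T_tool_cam']
Q=cloud(d,K,I)*1000
for v in range(221,232): print(v,[Q[v,u].round().tolist() for u in (250,257,264)])
# side: finger points in tool frame
o=bot.get_obs(); W=np.eye(4);W[:3,:3]=R.from_quat(o['tool_rot']).as_matrix();W[:3,3]=o['eef_pos']
p,d,K,T=cam('side'); Q=cloud(d,K,np.linalg.inv(W)@T)*1000
m=(abs(Q[...,0])<14)&(abs(Q[...,2])<20)&(Q[...,1]<-29)&(Q[...,1]>-75)
print(np.sort(Q[m][:,1])[::-1][:15].round(1), Q[m].min(0),Q[m].max(0))
E
```

```text
221 [[-8.0, -24.0, -3.0], [-8.0, -25.0, 1.0], [-8.0, -23.0, 5.0]]
222 [[-7.0, -24.0, -3.0], [-8.0, -25.0, 1.0], [-8.0, -24.0, 5.0]]
223 [[-7.0, -24.0, -3.0], [-7.0, -24.0, 1.0], [-6.0, -23.0, 5.0]]
224 [[-6.0, -24.0, -3.0], [-6.0, -24.0, 1.0], [-6.0, -24.0, 5.0]]
225 [[-6.0, -24.0, -3.0], [-6.0, -25.0, 1.0], [-6.0, -24.0, 5.0]]
226 [[-11.0, -38.0, -3.0], [-11.0, -36.0, 1.0], [-10.0, -36.0, 5.0]]
227 [[-11.0, -39.0, -3.0], [-11.0, -39.0, 1.0], [-11.0, -38.0, 5.0]]
228 [[-11.0, -39.0, -3.0], [-11.0, -39.0, 1.0], [-11.0, -40.0, 5.0]]
229 [[-10.0, -40.0, -3.0], [-11.0, -42.0, 1.0], [-11.0, -42.0, 5.0]]
230 [[-11.0, -43.0, -3.0], [-11.0, -42.0, 1.0], [-11.0, -42.0, 5.0]]
231 [[-11.0, -44.0, -3.0], [-11.0, -44.0, 1.0], [-11.0, -44.0, 5.0]]
[-29.8 -31.1 -31.2 -31.2 -31.3 -31.5 -31.7 -33.1 -33.2 -33.2 -33.3 -34.6
 -35.  -35.1 -35.3] [-13.68814965 -74.93368532 -16.24169675] [ 10.3837884  -29.77845088  10.76413917]
```

The wrist and side views agree that the fingertips end about 37 mm short of the reported TCP, with lateral centring still right. So the fingers closed in the air above the bar. I'll aim for a reported z of about 0, which puts the true tip at about 38 mm.

Request:
move_arm:
  increments:
    - {"grip": 0.4,"linear": [-0.005,-0.02,0],"twist": 0}
    - {"grip": 0.4,"linear": [0,0,0],"twist": 0}
    - {"grip": 0.4,"linear": [0,0,0],"twist": 0}
    - {"grip": 0.4,"linear": [0,0.06,0],"twist": 0}
    - {"grip": 0.4,"linear": [0,0.06,0],"twist": 0}

```text
clock: 4.5
eef_pos: [0.4752, -0.1613, 0.0219]
tool_rot: [-0.705, 0.048, -0.043, 0.706]
ft_force: [0.3, 0.1, 0.9]
grip_width: 0.0512
```

```bash
python3 - <<'E'
from h import *
plan(.473,-.1605,.001,1.446)
E
```

```text
t 4.5 p [ 0.4752 -0.1613  0.0219] psi 1.442 tilt [-0.006 -1.     0.001] twist needed -0.004 f [0.3 0.1 0.9] j [-0.33  0.4  -0.27  0.91 -0.   -0.2 ] w 0.0512
0 [-0.011, 0.105, 0.002] -0.0021
```

Request:
move_arm:
  increments:
    - {"grip": 0.4,"linear": [-0.008,0.06,0],"twist": 0}
    - {"grip": 0.4,"linear": [0,0.03,0],"twist": 0}
    - {"grip": 1,"linear": [0,0,0],"twist": 0}
    - {"grip": 1,"linear": [0,0,0],"twist": 0}
    - {"grip": 1,"linear": [0,0,0],"twist": 0}

```text
clock: 5.0
eef_pos: [0.471, -0.1603, -0.0004]
tool_rot: [-0.705, 0.05, -0.041, 0.706]
ft_force: [-0.2, 0.8, -1.1]
grip_width: 0.0116
```

```bash
python3 - <<'E'
from h import *
plan(.473,-.1605,.001,.765)
E
```

```text
t 5.0 p [ 4.710e-01 -1.603e-01 -4.000e-04] psi 1.442 tilt [-0.012 -1.     0.002] twist needed 0.677 f [-0.2  0.8 -1.1] j [-0.33  0.43 -0.3   0.86 -0.   -0.2 ] w 0.0116
0 [0.01, -0.007, 0.0] 0.074
1 [0.0, 0.0, 0.0] 0.074
2 [0.0, 0.0, 0.0] 0.074
3 [0.0, 0.0, 0.0] 0.074
4 [0.0, 0.0, 0.0] 0.0424
```

Request:
move_arm:
  increments:
    - {"grip": 1,"linear": [0,-0.003,0],"twist": 0.074}
    - {"grip": 1,"linear": [0,-0.002,0],"twist": 0.074}
    - {"grip": 1,"linear": [0,-0.002,0],"twist": 0.074}
    - {"grip": 1,"linear": [0,-0.002,0],"twist": 0.06}
    - {"grip": 1,"linear": [0,-0.002,0],"twist": 0.04}

```text
clock: 5.5
eef_pos: [0.4713, -0.1595, -0.0003]
tool_rot: [-0.652, 0.277, -0.268, 0.652]
ft_force: [-0.2, -1.1, -6.0]
grip_width: 0.0114
```

```bash
python3 - <<'E'
from h import *
plan(.473,-.1605,.001,.765)
E
```

```text
t 5.5 p [ 4.713e-01 -1.595e-01 -3.000e-04] psi 0.779 tilt [-0.012 -1.    -0.005] twist needed 0.014 f [-0.2 -1.1 -6. ] j [-0.33  0.43 -0.3   0.86  0.    0.46] w 0.0114
0 [0.009, -0.007, 0.002] 0.0071
```

Request:
move_arm:
  increments:
    - {"grip": 1,"linear": [0,0,0],"twist": 0.004}
    - {"grip": 0.4,"linear": [0,0,0],"twist": 0}
    - {"grip": 0.4,"linear": [0,0,0],"twist": 0}
    - {"grip": 0.4,"linear": [0,-0.15,0],"twist": 0}
    - {"grip": 0.4,"linear": [0,-0.24,0],"twist": 0}

```text
clock: 6.0
eef_pos: [0.4675, -0.1583, 0.0745]
tool_rot: [0.652, -0.283, 0.265, -0.652]
ft_force: [1.3, -0.5, 1.1]
grip_width: 0.0511
```

```bash
python3 - <<'E'
from h import *
# FL: bar 2.983 -> jaw
print(2.983-np.pi/2)
plan(.6258,-.0435,.085,1.412)
p,d,K,T=cam('wrist')
for n,v in handles(d,K,T,np.array([.5501,-.1019]),-.0214).items(): print(n,v)
E
```

```text
1.4122036732051035
t 6.0 p [ 0.4675 -0.1583  0.0745] psi 0.776 tilt [-0.023 -1.    -0.01 ] twist needed -0.636 f [ 1.3 -0.5  1.1] j [-0.33  0.34 -0.2   1.06  0.    0.47] w 0.0511
0 [0.035, -0.016, 0.237] -0.074
1 [0.07, -0.016, 0.229] -0.074
2 [0.103, -0.016, 0.216] -0.074
3 [0.133, -0.016, 0.199] -0.074
4 [0.013, -0.001, 0.014] -0.0221
NL {'axis': array([ 0.4764, -0.0403]), 'cen': array([ 0.4752, -0.0405]), 'n': 1719, 'size': array([12.9, 45.9]), 'z': np.float64(0.0639), 'turn': np.float64(0.688), 'bar': np.float64(-0.71)}
NR {'axis': array([ 0.4738, -0.1603]), 'cen': array([ 0.4726, -0.1597]), 'n': 973, 'size': array([11.3, 45.8]), 'z': np.float64(0.065), 'turn': np.float64(0.771), 'bar': np.float64(-0.793)}
FR {'axis': array([ 0.6238, -0.1635]), 'cen': array([ 0.6304, -0.1717]), 'n': 260, 'size': array([11.1, 21.3]), 'z': np.float64(0.0636), 'turn': np.float64(0.4), 'bar': np.float64(-0.422)}
FL {'axis': array([ 0.6264, -0.0435]), 'cen': array([ 0.6213, -0.0486]), 'n': 672, 'size': array([11.6, 43.9]), 'z': np.float64(0.0618), 'turn': np.float64(0.309), 'bar': np.float64(-0.33)}
```

Near-right now reads 0.77 rad, half way. Next is far-left.

Request:
move_arm:
  increments:
    - {"grip": 0.4,"linear": [0.035,-0.01,0.237],"twist": -0.074}
    - {"grip": 0.4,"linear": [0.07,0,0.229],"twist": -0.074}
    - {"grip": 0.4,"linear": [0.1,0,0.21],"twist": -0.074}
    - {"grip": 0.4,"linear": [0.1,0,0.15],"twist": -0.074}
    - {"grip": 0.4,"linear": [0,0,0],"twist": -0.02}

```text
clock: 6.55
eef_pos: [0.6262, -0.0539, 0.0935]
tool_rot: [-0.705, 0.048, -0.054, 0.706]
ft_force: [-1.3, -1.1, -0.5]
grip_width: 0.0513
```

```bash
python3 - <<'E'
from h import *
plan(.625,-.0435,.04,1.412)
p,d,K,T=cam('wrist')
for n,v in handles(d,K,T,np.array([.5490,-.1016]),-.0214).items(): print(n,v)
E
```

```text
t 6.55 p [ 0.6262 -0.0539  0.0935] psi 1.426 tilt [ 0.008 -1.     0.002] twist needed 0.014 f [-1.3 -1.1 -0.5] j [-0.09  0.55  0.18  1.2   0.    0.06] w 0.0513
0 [-0.014, 0.236, 0.044] 0.0072
1 [-0.002, 0.032, 0.006] 0.0
NL {'axis': array([ 0.4753, -0.04  ]), 'cen': array([ 0.4911, -0.0496]), 'n': 349, 'size': array([ 9.6, 16.8]), 'z': np.float64(0.0632), 'turn': np.float64(1.489), 'bar': np.float64(1.631)}
NR {'axis': array([ 0.4727, -0.16  ]), 'cen': array([ 0.4781, -0.1637]), 'n': 1212, 'size': array([12.8, 33. ]), 'z': np.float64(0.0631), 'turn': np.float64(0.892), 'bar': np.float64(-0.914)}
FR {'axis': array([ 0.6227, -0.1632]), 'cen': array([ 0.6221, -0.1626]), 'n': 945, 'size': array([12.3, 46. ]), 'z': np.float64(0.0642), 'turn': np.float64(0.678), 'bar': np.float64(-0.7)}
FL {'axis': array([ 0.6253, -0.0432]), 'cen': array([ 0.6248, -0.0432]), 'n': 863, 'size': array([12.1, 45.4]), 'z': np.float64(0.0649), 'turn': np.float64(0.136), 'bar': np.float64(-0.157)}
```

Request:
move_arm:
  increments:
    - {"grip": 0.4,"linear": [-0.01,0.1,0.05],"twist": 0.007}
    - {"grip": 0.4,"linear": [0,0.15,0],"twist": 0}
    - {"grip": 0.4,"linear": [0,0.12,0],"twist": 0}
    - {"grip": 0.4,"linear": [0,0.03,0],"twist": 0}
    - {"grip": 0.4,"linear": [0,0,0],"twist": 0}

```text
clock: 7.1
eef_pos: [0.6265, -0.0454, 0.0145]
tool_rot: [0.705, -0.053, 0.062, -0.705]
ft_force: [-0.3, -0.3, 0.4]
grip_width: 0.0514
```

```bash
python3 - <<'E'
from h import *
plan(.6248,-.0432,.001,1.412)
E
```

```text
t 7.1 p [ 0.6265 -0.0454  0.0145] psi 1.409 tilt [ 0.013 -1.     0.001] twist needed -0.003 f [-0.3 -0.3  0.4] j [-0.07  0.61  0.07  1.02 -0.    0.09] w 0.0514
0 [-0.011, 0.067, 0.01] -0.0015
```

Request:
move_arm:
  increments:
    - {"grip": 0.4,"linear": [-0.008,0.04,0.009],"twist": 0}
    - {"grip": 0.4,"linear": [0,0.015,0],"twist": 0}
    - {"grip": 1,"linear": [0,0,0],"twist": 0}
    - {"grip": 1,"linear": [0,0,0],"twist": 0}
    - {"grip": 1,"linear": [0,0,0],"twist": 0}

```text
clock: 7.6
eef_pos: [0.6279, -0.0443, 0.0074]
tool_rot: [0.705, -0.051, 0.065, -0.705]
ft_force: [-0.5, 0.1, -5.8]
grip_width: 0.0104
```

```bash
python3 - <<'E'
from h import *
plan(.6248,-.0432,.001,.765)
E
```

```text
t 7.6 p [ 0.6279 -0.0443  0.0074] psi 1.407 tilt [ 0.02  -1.     0.001] twist needed 0.642 f [-0.5  0.1 -5.8] j [-0.07  0.61  0.06  0.99 -0.    0.09] w 0.0104
0 [-0.017, 0.032, 0.003] 0.074
1 [0.0, 0.0, 0.0] 0.074
2 [0.0, 0.0, 0.0] 0.074
3 [0.0, 0.0, 0.0] 0.074
4 [0.0, 0.0, 0.0] 0.0252
```

Request:
move_arm:
  increments:
    - {"grip": 1,"linear": [0,0,0],"twist": 0.074}
    - {"grip": 1,"linear": [0,0,0],"twist": 0.074}
    - {"grip": 1,"linear": [0,0,0],"twist": 0.074}
    - {"grip": 1,"linear": [0,0,0],"twist": 0.055}
    - {"grip": 1,"linear": [0,0,0],"twist": 0.03}

```text
clock: 8.1
eef_pos: [0.6272, -0.0456, 0.0074]
tool_rot: [-0.651, 0.267, -0.28, 0.653]
ft_force: [0.4, 0.1, -1.1]
grip_width: 0.0109
```

```bash
python3 - <<'E'
from h import *
plan(.6248,-.0432,.001,.765)
E
```

```text
t 8.1 p [ 0.6272 -0.0456  0.0074] psi 0.776 tilt [ 0.017 -1.     0.009] twist needed 0.011 f [ 0.4  0.1 -1.1] j [-0.07  0.61  0.06  1.   -0.    0.72] w 0.0109
0 [-0.018, 0.031, -0.001] 0.0053
```

Request:
move_arm:
  increments:
    - {"grip": 1,"linear": [0,0,0],"twist": 0.004}
    - {"grip": 0.4,"linear": [0,0,0],"twist": 0}
    - {"grip": 0.4,"linear": [0,0,0],"twist": 0}
    - {"grip": 0.4,"linear": [0,-0.15,0],"twist": 0}
    - {"grip": 0.4,"linear": [0,-0.24,0],"twist": 0}

```text
clock: 8.6
eef_pos: [0.6202, -0.0447, 0.0795]
tool_rot: [0.652, -0.274, 0.277, -0.65]
ft_force: [0.7, 0.1, -0.4]
grip_width: 0.0515
```

```bash
python3 - <<'E'
from h import *
plan(.6221,-.1626,.085,.871)
p,d,K,T=cam('wrist')
for n,v in handles(d,K,T,np.array([.5490,-.1016]),-.0214).items(): print(n,v)
E
```

```text
t 8.6 p [ 0.6202 -0.0447  0.0795] psi 0.771 tilt [ 0.005 -1.    -0.001] twist needed -0.1 f [ 0.7  0.1 -0.4] j [-0.07  0.55  0.15  1.17 -0.    0.73] w 0.0515
0 [0.175, -0.01, -0.164] -0.0501
1 [0.157, -0.01, -0.181] 0.0
2 [0.072, -0.005, -0.083] 0.0
NL {'axis': array([ 0.4753, -0.04  ]), 'cen': array([ 0.4759, -0.0396]), 'n': 1935, 'size': array([12.6, 46.2]), 'z': np.float64(0.0637), 'turn': np.float64(0.688), 'bar': np.float64(-0.709)}
NR {'axis': array([ 0.4727, -0.16  ]), 'cen': array([ 0.4763, -0.1565]), 'n': 961, 'size': array([ 9.4, 45.7]), 'z': np.float64(0.0612), 'turn': np.float64(0.825), 'bar': np.float64(-0.846)}
FR None
FL {'axis': array([ 0.6253, -0.0432]), 'cen': array([ 0.6251, -0.0432]), 'n': 968, 'size': array([12. , 45.9]), 'z': np.float64(0.0649), 'turn': np.float64(0.777), 'bar': np.float64(-0.798)}
```

Far-left reads 0.777, so both loose screws are half way. Now the full pass, in the order FR, NL, NR, FL.

Request:
move_arm:
  increments:
    - {"grip": 0.4,"linear": [0.175,-0.005,-0.164],"twist": -0.05}
    - {"grip": 0.4,"linear": [0.157,0,-0.18],"twist": 0}
    - {"grip": 0.4,"linear": [0.04,0.05,-0.045],"twist": 0}
    - {"grip": 0.4,"linear": [0,0.1,0],"twist": 0}
    - {"grip": 0.4,"linear": [0,0.07,0],"twist": 0}

```text
clock: 9.15
eef_pos: [0.6388, -0.157, 0.0582]
tool_rot: [-0.663, 0.224, -0.254, 0.667]
ft_force: [-0.6, 1.0, -1.0]
grip_width: 0.051
```

```bash
python3 - <<'E'
from h import *
plan(.6221,-.1626,.001,.871)
E
```

```text
t 9.15 p [ 0.6388 -0.157   0.0582] psi 0.881 tilt [ 0.038 -0.999  0.02 ] twist needed 0.01 f [-0.6  1.  -1. ] j [-0.24  0.6   0.18  1.1   0.    0.45] w 0.051
0 [-0.046, 0.227, -0.064] 0.0049
1 [-0.011, 0.056, -0.016] 0.0
```

```bash
sed -i "s/tgt=np.array(\[x,y,z\])/tgt=np.array([x,y,z])+.056*np.r_[M[:2,1],0]/; s/'tilt',M\[2\].round(3)/'yax',M[:,1].round(3),'tgt',tgt.round(4)/" h.py; python3 - <<'E'
from h import *
plan(.6221,-.1626,.055,.871)
E
```

```text
t 9.15 p [ 0.6388 -0.157   0.0582] psi 0.881 yax [ 0.042 -0.009 -0.999] tgt [ 0.6245 -0.1631  0.055 ] twist needed 0.01 f [-0.6  1.  -1. ] j [-0.24  0.6   0.18  1.1   0.    0.45] w 0.051
0 [-0.036, 0.013, -0.069] 0.0049
```

Request:
move_arm:
  increments:
    - {"grip": 0.4,"linear": [-0.032,0.01,-0.06],"twist": 0.005}
    - {"grip": 0.4,"linear": [0,0,0],"twist": 0}
    - {"grip": 0.4,"linear": [0,0.08,0],"twist": 0}
    - {"grip": 0.4,"linear": [0,0.08,0],"twist": 0}
    - {"grip": 0.4,"linear": [0,0.03,0],"twist": 0}

```text
clock: 9.65
eef_pos: [0.6289, -0.1609, 0.0154]
tool_rot: [-0.661, 0.226, -0.257, 0.667]
ft_force: [-0.3, -0.3, 0.2]
grip_width: 0.0511
```

```bash
python3 - <<'E'
from h import *
plan(.6221,-.1626,.001,.871)
E
```

```text
t 9.65 p [ 0.6289 -0.1609  0.0154] psi 0.873 yax [ 0.044 -0.007 -0.999] tgt [ 0.6246 -0.163   0.001 ] twist needed 0.002 f [-0.3 -0.3  0.2] j [-0.25  0.62  0.1   1.    0.    0.45] w 0.0511
0 [-0.013, 0.071, -0.024] 0.001
```

Request:
move_arm:
  increments:
    - {"grip": 0.4,"linear": [-0.013,0.045,-0.024],"twist": 0}
    - {"grip": 0.4,"linear": [-0.003,0.03,-0.004],"twist": 0}
    - {"grip": 1,"linear": [0,0,0],"twist": 0}
    - {"grip": 1,"linear": [0,0,0],"twist": 0}
    - {"grip": 1,"linear": [0,0,0],"twist": 0}

```text
clock: 10.15
eef_pos: [0.6233, -0.1634, -0.0002]
tool_rot: [-0.662, 0.226, -0.257, 0.667]
ft_force: [-1.2, -1.4, -3.0]
grip_width: 0.0113
```

```bash
python3 - <<'E'
from h import *
plan(.6221,-.1626,.001,-.021)
E
```

```text
t 10.15 p [ 6.233e-01 -1.634e-01 -2.000e-04] psi 0.874 yax [ 0.043 -0.009 -0.999] tgt [ 0.6245 -0.1631  0.001 ] twist needed 0.895 f [-1.2 -1.4 -3. ] j [-0.26  0.63  0.06  0.96  0.    0.44] w 0.0113
0 [0.004, -0.006, 0.005] 0.074
1 [0.0, 0.0, 0.0] 0.074
2 [0.0, 0.0, 0.0] 0.074
3 [0.0, 0.0, 0.0] 0.074
4 [0.0, 0.0, 0.0] 0.074
5 [0.0, 0.0, 0.0] 0.074
6 [0.0, 0.0, 0.0] 0.0036
```

Request:
move_arm:
  increments:
    - {"grip": 1,"linear": [0,-0.002,0],"twist": 0.074}
    - {"grip": 1,"linear": [0,-0.002,0],"twist": 0.074}
    - {"grip": 1,"linear": [0,-0.002,0],"twist": 0.074}
    - {"grip": 1,"linear": [0,-0.002,0],"twist": 0.074}
    - {"grip": 1,"linear": [0,-0.002,0],"twist": 0.06}

```text
clock: 10.65
eef_pos: [0.6239, -0.1632, -0.0002]
tool_rot: [-0.529, 0.448, -0.476, 0.541]
ft_force: [2.9, 0.5, -4.2]
grip_width: 0.0115
```

```bash
python3 - <<'E'
from h import *
plan(.6221,-.1626,.001,-.021); print(bot.get_obs()['ft_torque'])
E
```

```text
t 10.65 p [ 6.239e-01 -1.632e-01 -2.000e-04] psi 0.147 yax [ 0.042 -0.012 -0.999] tgt [ 0.6245 -0.1633  0.001 ] twist needed 0.168 f [ 2.9  0.5 -4.2] j [-0.26  0.63  0.07  0.96 -0.    1.17] w 0.0115
0 [0.001, -0.006, 0.003] 0.074
1 [0.0, 0.0, 0.0] 0.0098
[-0.72220796  0.55548913  0.13489415]
```

Request:
move_arm:
  increments:
    - {"grip": 1,"linear": [0,0,0],"twist": 0.05}
    - {"grip": 1,"linear": [0,0,0],"twist": 0.035}
    - {"grip": 1,"linear": [0,0,0],"twist": 0.02}
    - {"grip": 1,"linear": [0,0,0],"twist": 0.015}
    - {"grip": 1,"linear": [0,0,0],"twist": 0.015}

```text
clock: 11.15
eef_pos: [0.6244, -0.1621, -0.0001]
tool_rot: [0.461, -0.516, 0.544, -0.475]
ft_force: [0.9, 1.3, -0.8]
grip_width: 0.0116
```

```bash
python3 - <<'E'
from h import *
plan(.6221,-.1626,.001,-.021); print(bot.get_obs()['ft_torque'])
E
```

```text
t 11.15 p [ 6.244e-01 -1.621e-01 -1.000e-04] psi -0.124 yax [ 0.04  -0.016 -0.999] tgt [ 0.6243 -0.1635  0.001 ] twist needed -0.103 f [ 0.9  1.3 -0.8] j [-0.25  0.63  0.07  0.96 -0.01  1.44] w 0.0116
0 [0.007, -0.005, 0.001] -0.0517
[0.41405568 0.59671641 1.31095031]
```

Wrist moment is 1.3 N m, so the screw is against its stop. I'll release and go to the diagonal partner, near-left.

Request:
move_arm:
  increments:
    - {"grip": 0.4,"linear": [0,0,0],"twist": 0}
    - {"grip": 0.4,"linear": [0,0,0],"twist": 0}
    - {"grip": 0.4,"linear": [0,-0.13,0],"twist": 0}
    - {"grip": 0.4,"linear": [0,-0.2,0],"twist": 0}
    - {"grip": 0.4,"linear": [0,-0.1,0],"twist": -0.02}

```text
clock: 11.65
eef_pos: [0.6187, -0.1609, 0.0853]
tool_rot: [0.47, -0.511, 0.534, -0.482]
ft_force: [0.1, -1.8, 0.9]
grip_width: 0.0508
```

```bash
python3 - <<'E'
from h import *
plan(.4754,-.0402,.085,.862)
p,d,K,T=cam('wrist')
for n,v in handles(d,K,T,np.array([.5490,-.1016]),-.0214).items(): print(n,v)
E
```

```text
t 11.65 p [ 0.6187 -0.1609  0.0853] psi -0.093 yax [ 0.035 -0.013 -0.999] tgt [ 0.4774 -0.0409  0.085 ] twist needed -0.955 f [ 0.1 -1.8  0.9] j [-0.25  0.55  0.16  1.15 -0.    1.41] w 0.0508
0 [-0.137, -0.008, -0.197] -0.074
1 [-0.165, -0.008, -0.174] -0.074
2 [-0.189, -0.008, -0.148] -0.074
3 [-0.18, -0.007, -0.102] -0.074
4 [0.0, 0.0, 0.0] -0.074
5 [0.0, 0.0, 0.0] -0.074
6 [0.0, 0.0, 0.0] -0.0337
NL {'axis': array([ 0.4753, -0.04  ]), 'cen': array([ 0.4796, -0.0434]), 'n': 1287, 'size': array([12.4, 36.9]), 'z': np.float64(0.0635), 'turn': np.float64(0.779), 'bar': np.float64(-0.8)}
NR {'axis': array([ 0.4727, -0.16  ]), 'cen': array([ 0.4734, -0.1597]), 'n': 1363, 'size': array([12.9, 45.7]), 'z': np.float64(0.0632), 'turn': np.float64(0.778), 'bar': np.float64(-0.799)}
FR {'axis': array([ 0.6227, -0.1632]), 'cen': array([ 0.6226, -0.1632]), 'n': 904, 'size': array([45.8, 12. ]), 'z': np.float64(0.0649), 'turn': np.float64(1.573), 'bar': np.float64(-1.594)}
FL {'axis': array([ 0.6253, -0.0432]), 'cen': array([ 0.6253, -0.0438]), 'n': 1613, 'size': array([12.2, 45.9]), 'z': np.float64(0.0647), 'turn': np.float64(0.777), 'bar': np.float64(-0.799)}
```

FR reads 1.573, home, and the others are unchanged. On to NL.

Request:
move_arm:
  increments:
    - {"grip": 0.4,"linear": [-0.137,0,-0.197],"twist": -0.074}
    - {"grip": 0.4,"linear": [-0.165,0,-0.174],"twist": -0.074}
    - {"grip": 0.4,"linear": [-0.185,0,-0.145],"twist": -0.074}
    - {"grip": 0.4,"linear": [-0.13,0,-0.075],"twist": -0.074}
    - {"grip": 0.4,"linear": [0,0,0],"twist": -0.074}

```text
clock: 12.2
eef_pos: [0.4861, -0.0499, 0.0806]
tool_rot: [-0.632, 0.294, -0.328, 0.638]
ft_force: [0.5, 0.9, -1.0]
grip_width: 0.0515
```

```bash
python3 - <<'E'
from h import *
plan(.4754,-.0402,.085,.862)
E
```

```text
t 12.2 p [ 0.4861 -0.0499  0.0806] psi 0.66 yax [ 0.047 -0.014 -0.999] tgt [ 0.4781 -0.041   0.085 ] twist needed -0.202 f [ 0.5  0.9 -1. ] j [-0.1   0.27 -0.29  0.97 -0.01  0.82] w 0.0515
0 [-0.059, -0.024, -0.004] -0.074
1 [0.0, 0.0, 0.0] -0.0272
```

Request:
move_arm:
  increments:
    - {"grip": 0.4,"linear": [-0.068,0,-0.013],"twist": -0.074}
    - {"grip": 0.4,"linear": [0,0.06,0],"twist": -0.025}
    - {"grip": 0.4,"linear": [0,0.12,0],"twist": 0}
    - {"grip": 0.4,"linear": [0,0.11,0],"twist": 0}
    - {"grip": 0.4,"linear": [0,0.03,0],"twist": 0}

```text
clock: 12.7
eef_pos: [0.4805, -0.0413, 0.0177]
tool_rot: [-0.659, 0.226, -0.269, 0.665]
ft_force: [-1.0, 0.8, 0.0]
grip_width: 0.051
```

```bash
python3 - <<'E'
from h import *
plan(.4754,-.0402,.001,.862)
E
```

```text
t 12.7 p [ 0.4805 -0.0413  0.0177] psi 0.856 yax [ 0.058 -0.014 -0.998] tgt [ 0.4787 -0.041   0.001 ] twist needed -0.006 f [-1.   0.8  0. ] j [-0.08  0.33 -0.4   0.78 -0.01  0.64] w 0.051
0 [-0.012, 0.083, -0.007] -0.0029
```

Request:
move_arm:
  increments:
    - {"grip": 0.4,"linear": [-0.012,0.05,-0.007],"twist": -0.003}
    - {"grip": 0.4,"linear": [0,0.03,0],"twist": 0}
    - {"grip": 1,"linear": [0,0,0],"twist": 0}
    - {"grip": 1,"linear": [0,0,0],"twist": 0}
    - {"grip": 1,"linear": [0,0,0],"twist": 0}

```text
clock: 13.2
eef_pos: [0.4792, -0.0425, 0.0023]
tool_rot: [-0.66, 0.226, -0.269, 0.664]
ft_force: [-0.2, 1.2, -2.8]
grip_width: 0.0112
```

```bash
python3 - <<'E'
from h import *
plan(.4754,-.0402,.001,-.021)
E
```

```text
t 13.2 p [ 0.4792 -0.0425  0.0023] psi 0.857 yax [ 0.059 -0.015 -0.998] tgt [ 0.4787 -0.041   0.001 ] twist needed 0.878 f [-0.2  1.2 -2.8] j [-0.08  0.35 -0.42  0.74 -0.01  0.63] w 0.0112
0 [-0.007, 0.006, 0.004] 0.074
1 [0.0, 0.0, 0.0] 0.074
2 [0.0, 0.0, 0.0] 0.074
3 [0.0, 0.0, 0.0] 0.074
4 [0.0, 0.0, 0.0] 0.074
5 [0.0, 0.0, 0.0] 0.0691
```

Gripped. The same two-stage turn worked on FR, so I'll repeat it.

Request:
move_arm:
  increments:
    - {"grip": 1,"linear": [0,-0.002,0],"twist": 0.074}
    - {"grip": 1,"linear": [0,-0.002,0],"twist": 0.074}
    - {"grip": 1,"linear": [0,-0.002,0],"twist": 0.074}
    - {"grip": 1,"linear": [0,-0.002,0],"twist": 0.074}
    - {"grip": 1,"linear": [0,-0.002,0],"twist": 0.06}

```text
clock: 13.7
eef_pos: [0.4776, -0.0434, 0.0024]
tool_rot: [-0.523, 0.448, -0.486, 0.538]
ft_force: [4.5, 1.0, -6.4]
grip_width: 0.0114
```

Request:
move_arm:
  increments:
    - {"grip": 1,"linear": [0,0,0],"twist": 0.05}
    - {"grip": 1,"linear": [0,0,0],"twist": 0.035}
    - {"grip": 1,"linear": [0,0,0],"twist": 0.02}
    - {"grip": 1,"linear": [0,0,0],"twist": 0.015}
    - {"grip": 1,"linear": [0,0,0],"twist": 0.01}

```text
clock: 14.2
eef_pos: [0.4771, -0.0437, 0.0025]
tool_rot: [0.459, -0.512, 0.55, -0.474]
ft_force: [2.4, -0.7, -3.3]
grip_width: 0.0117
```

```bash
python3 - <<'E'
from h import *
plan(.4754,-.0402,.001,-.021); print(bot.get_obs()['ft_torque'])
E
```

```text
t 14.2 p [ 0.4771 -0.0437  0.0025] psi -0.128 yax [ 0.051 -0.025 -0.998] tgt [ 0.4783 -0.0416  0.001 ] twist needed -0.107 f [ 2.4 -0.7 -3.3] j [-0.08  0.35 -0.42  0.75 -0.02  1.62] w 0.0117
0 [-0.011, 0.007, 0.004] -0.0537
[-0.97996726  0.9964323   2.43830688]
```

Request:
move_arm:
  increments:
    - {"grip": 0.4,"linear": [0,0,0],"twist": 0}
    - {"grip": 0.4,"linear": [0,0,0],"twist": 0}
    - {"grip": 0.4,"linear": [0,-0.13,0],"twist": 0}
    - {"grip": 0.4,"linear": [0,-0.2,0],"twist": 0}
    - {"grip": 0.4,"linear": [0,-0.1,0],"twist": -0.02}

```text
clock: 14.7
eef_pos: [0.4712, -0.0414, 0.0893]
tool_rot: [0.466, -0.507, 0.542, -0.481]
ft_force: [0.6, 0.0, 0.3]
grip_width: 0.0512
```

```bash
python3 - <<'E'
from h import *
plan(.4726,-.1597,.085,.776)
p,d,K,T=cam('wrist')
for n,v in handles(d,K,T,np.array([.5490,-.1016]),-.0214).items(): print(n,v)
E
```

```text
t 14.7 p [ 0.4712 -0.0414  0.0893] psi -0.101 yax [ 0.048 -0.021 -0.999] tgt [ 0.4753 -0.1609  0.085 ] twist needed -0.877 f [0.6 0.  0.3] j [-0.07  0.23 -0.31  0.98 -0.02  1.6 ] w 0.0512
0 [0.237, 0.014, 0.032] -0.074
1 [0.24, 0.014, -0.004] -0.074
2 [0.117, 0.007, -0.019] -0.074
3 [0.0, 0.0, 0.0] -0.074
4 [0.0, 0.0, 0.0] -0.074
5 [0.0, 0.0, 0.0] -0.0684
NL {'axis': array([ 0.4753, -0.04  ]), 'cen': array([ 0.4753, -0.0396]), 'n': 885, 'size': array([45.5, 12. ]), 'z': np.float64(0.0649), 'turn': np.float64(1.573), 'bar': np.float64(-1.594)}
NR {'axis': array([ 0.4727, -0.16  ]), 'cen': array([ 0.468 , -0.1546]), 'n': 426, 'size': array([12.4, 33. ]), 'z': np.float64(0.0623), 'turn': np.float64(0.566), 'bar': np.float64(-0.588)}
FR {'axis': array([ 0.6227, -0.1632]), 'cen': array([ 0.6249, -0.1451]), 'n': 192, 'size': array([ 9.4, 16.8]), 'z': np.float64(0.0624), 'turn': np.float64(0.547), 'bar': np.float64(2.573)}
FL {'axis': array([ 0.6253, -0.0432]), 'cen': array([ 0.6242, -0.0433]), 'n': 1015, 'size': array([11.9, 45.7]), 'z': np.float64(0.0641), 'turn': np.float64(0.787), 'bar': np.float64(-0.808)}
```

NL reads 1.573, home. On to NR.

Request:
move_arm:
  increments:
    - {"grip": 0.4,"linear": [0.237,0,0.032],"twist": -0.074}
    - {"grip": 0.4,"linear": [0.24,0,-0.004],"twist": -0.074}
    - {"grip": 0.4,"linear": [0.08,0,-0.02],"twist": -0.074}
    - {"grip": 0.4,"linear": [0,0,0],"twist": -0.074}
    - {"grip": 0.4,"linear": [0,0,0],"twist": -0.074}

```text
clock: 15.25
eef_pos: [0.4775, -0.1477, 0.0975]
tool_rot: [-0.624, 0.302, -0.349, 0.63]
ft_force: [-0.1, -0.4, -0.2]
grip_width: 0.0512
```

```bash
python3 - <<'E'
from h import *
plan(.4726,-.1597,.085,.776)
E
```

```text
t 15.25 p [ 0.4775 -0.1477  0.0975] psi 0.614 yax [ 0.063 -0.023 -0.998] tgt [ 0.4762 -0.161   0.085 ] twist needed -0.162 f [-0.1 -0.4 -0.2] j [-0.3   0.26 -0.26  0.99 -0.    0.66] w 0.0512
0 [0.047, 0.063, -0.046] -0.074
1 [0.0, 0.0, 0.0] -0.0069
```

Request:
move_arm:
  increments:
    - {"grip": 0.4,"linear": [0.024,0.05,-0.06],"twist": -0.074}
    - {"grip": 0.4,"linear": [0,0.08,0],"twist": -0.005}
    - {"grip": 0.4,"linear": [0,0.13,0],"twist": 0}
    - {"grip": 0.4,"linear": [0,0.11,0],"twist": 0}
    - {"grip": 0.4,"linear": [0,0.03,0],"twist": 0}

```text
clock: 15.75
eef_pos: [0.4784, -0.1642, 0.0179]
tool_rot: [-0.648, 0.25, -0.304, 0.652]
ft_force: [-0.4, 0.2, -0.3]
grip_width: 0.0508
```

```bash
python3 - <<'E'
from h import *
plan(.4726,-.1597,.001,.776)
E
```

```text
t 15.75 p [ 0.4784 -0.1642  0.0179] psi 0.767 yax [ 0.074 -0.024 -0.997] tgt [ 0.4767 -0.1611  0.001 ] twist needed -0.009 f [-0.4  0.2 -0.3] j [-0.33  0.35 -0.36  0.78  0.    0.47] w 0.0508
0 [-0.023, 0.083, 0.002] -0.0047
```

Request:
move_arm:
  increments:
    - {"grip": 0.4,"linear": [-0.022,0.05,0],"twist": -0.004}
    - {"grip": 0.4,"linear": [-0.004,0.03,0],"twist": 0}
    - {"grip": 1,"linear": [0,0,0],"twist": 0}
    - {"grip": 1,"linear": [0,0,0],"twist": 0}
    - {"grip": 1,"linear": [0,0,0],"twist": 0}

```text
clock: 16.25
eef_pos: [0.4763, -0.1623, 0.0025]
tool_rot: [-0.648, 0.248, -0.304, 0.652]
ft_force: [-0.2, 1.6, -3.4]
grip_width: 0.0115
```

```bash
python3 - <<'E'
from h import *
plan(.4726,-.1597,.001,-.021)
E
```

```text
t 16.25 p [ 0.4763 -0.1623  0.0025] psi 0.769 yax [ 0.074 -0.026 -0.997] tgt [ 0.4768 -0.1612  0.001 ] twist needed 0.79 f [-0.2  1.6 -3.4] j [-0.33  0.37 -0.39  0.74 -0.    0.48] w 0.0115
0 [-0.003, 0.008, 0.005] 0.074
1 [0.0, 0.0, 0.0] 0.074
2 [0.0, 0.0, 0.0] 0.074
3 [0.0, 0.0, 0.0] 0.074
4 [0.0, 0.0, 0.0] 0.074
5 [0.0, 0.0, 0.0] 0.0249
```

Request:
move_arm:
  increments:
    - {"grip": 1,"linear": [0,-0.002,0],"twist": 0.074}
    - {"grip": 1,"linear": [0,-0.002,0],"twist": 0.074}
    - {"grip": 1,"linear": [0,-0.002,0],"twist": 0.074}
    - {"grip": 1,"linear": [0,-0.002,0],"twist": 0.07}
    - {"grip": 1,"linear": [0,-0.002,0],"twist": 0.05}

```text
clock: 16.75
eef_pos: [0.4753, -0.1627, 0.0025]
tool_rot: [-0.507, 0.458, -0.508, 0.525]
ft_force: [5.1, 1.4, -7.1]
grip_width: 0.0115
```

Request:
move_arm:
  increments:
    - {"grip": 1,"linear": [0,0,0],"twist": 0.035}
    - {"grip": 1,"linear": [0,0,0],"twist": 0.025}
    - {"grip": 1,"linear": [0,0,0],"twist": 0.018}
    - {"grip": 1,"linear": [0,0,0],"twist": 0.012}
    - {"grip": 1,"linear": [0,0,0],"twist": 0.01}

```text
clock: 17.25
eef_pos: [0.4751, -0.1632, 0.0027]
tool_rot: [0.458, -0.505, 0.555, -0.475]
ft_force: [2.7, -0.6, -2.7]
grip_width: 0.0117
```

```bash
python3 - <<'E'
from h import *
plan(.4726,-.1597,.001,-.021); print(bot.get_obs()['ft_torque'])
E
```

```text
t 17.25 p [ 0.4751 -0.1632  0.0027] psi -0.126 yax [ 0.065 -0.037 -0.997] tgt [ 0.4762 -0.1618  0.001 ] twist needed -0.105 f [ 2.7 -0.6 -2.7] j [-0.32  0.37 -0.38  0.74 -0.01  1.38] w 0.0117
0 [-0.008, 0.008, 0.004] -0.0527
[-0.98529957  1.21175654  2.28798853]
```

Near-right is at its stop. I'll release and go diagonally to far-left.

Request:
move_arm:
  increments:
    - {"grip": 0.4,"linear": [0,0,0],"twist": 0}
    - {"grip": 0.4,"linear": [0,0,0],"twist": 0}
    - {"grip": 0.4,"linear": [0,-0.13,0],"twist": 0}
    - {"grip": 0.4,"linear": [0,-0.2,0],"twist": 0}
    - {"grip": 0.4,"linear": [0,-0.1,0],"twist": -0.02}

```text
clock: 17.75
eef_pos: [0.4683, -0.1593, 0.0895]
tool_rot: [0.465, -0.501, 0.547, -0.483]
ft_force: [0.1, 0.4, 0.2]
grip_width: 0.0511
```

```bash
python3 - <<'E'
from h import *
plan(.6250,-.0432,.085,.772)
p,d,K,T=cam('wrist')
for n,v in handles(d,K,T,np.array([.5490,-.1016]),-.0214).items(): print(n,v)
E
```

```text
t 17.75 p [ 0.4683 -0.1593  0.0895] psi -0.099 yax [ 0.064 -0.032 -0.997] tgt [ 0.6286 -0.045   0.085 ] twist needed -0.871 f [0.1 0.4 0.2] j [-0.32  0.25 -0.28  0.96 -0.01  1.35] w 0.0511
0 [-0.158, 0.013, 0.18] -0.074
1 [-0.13, 0.013, 0.201] -0.074
2 [-0.099, 0.013, 0.218] -0.074
3 [-0.066, 0.013, 0.23] -0.074
4 [-0.003, 0.001, 0.024] -0.074
5 [0.0, 0.0, 0.0] -0.0655
NL {'axis': array([ 0.4753, -0.04  ]), 'cen': array([ 0.4753, -0.043 ]), 'n': 1328, 'size': array([40.7, 12. ]), 'z': np.float64(0.065), 'turn': np.float64(1.57), 'bar': np.float64(-1.591)}
NR {'axis': array([ 0.4727, -0.16  ]), 'cen': array([ 0.4726, -0.1597]), 'n': 878, 'size': array([45.7, 12.1]), 'z': np.float64(0.0648), 'turn': np.float64(1.571), 'bar': np.float64(-1.592)}
FR {'axis': array([ 0.6227, -0.1632]), 'cen': array([ 0.6221, -0.1632]), 'n': 1216, 'size': array([45.8, 13.4]), 'z': np.float64(0.0632), 'turn': np.float64(1.585), 'bar': np.float64(-1.606)}
FL {'axis': array([ 0.6253, -0.0432]), 'cen': array([ 0.625 , -0.0444]), 'n': 1616, 'size': array([13.1, 44.7]), 'z': np.float64(0.0632), 'turn': np.float64(0.708), 'bar': np.float64(-0.729)}
```

Request:
move_arm:
  increments:
    - {"grip": 0.4,"linear": [-0.158,0,0.18],"twist": -0.074}
    - {"grip": 0.4,"linear": [-0.13,0,0.2],"twist": -0.074}
    - {"grip": 0.4,"linear": [-0.099,0,0.218],"twist": -0.074}
    - {"grip": 0.4,"linear": [-0.05,0,0.17],"twist": -0.074}
    - {"grip": 0.4,"linear": [0,0,0],"twist": -0.074}

```text
clock: 18.3
eef_pos: [0.6211, -0.0545, 0.103]
tool_rot: [-0.631, 0.285, -0.344, 0.635]
ft_force: [-0.7, -0.4, -0.5]
grip_width: 0.0513
```

```bash
python3 - <<'E'
from h import *
plan(.6250,-.0432,.085,.772)
p,d,K,T=cam('wrist')
print(handles(d,K,T,np.array([.5490,-.1016]),-.0214)['FL'])
E
```

```text
t 18.3 p [ 0.6211 -0.0545  0.103 ] psi 0.65 yax [ 0.079 -0.032 -0.996] tgt [ 0.6294 -0.045   0.085 ] twist needed -0.122 f [-0.7 -0.4 -0.5] j [-0.07  0.47  0.08  1.1  -0.03  0.85] w 0.0513
0 [-0.02, 0.091, 0.058] -0.0612
{'axis': array([ 0.6253, -0.0432]), 'cen': array([ 0.625 , -0.0431]), 'n': 801, 'size': array([12. , 45.3]), 'z': np.float64(0.0649), 'turn': np.float64(0.778), 'bar': np.float64(-0.8)}
```

Request:
move_arm:
  increments:
    - {"grip": 0.4,"linear": [-0.045,0.05,0.03],"twist": -0.06}
    - {"grip": 0.4,"linear": [0,0.1,0],"twist": 0}
    - {"grip": 0.4,"linear": [0,0.14,0],"twist": 0}
    - {"grip": 0.4,"linear": [0,0.11,0],"twist": 0}
    - {"grip": 0.4,"linear": [0,0.03,0],"twist": 0}

```text
clock: 18.85
eef_pos: [0.6267, -0.0495, 0.0164]
tool_rot: [-0.647, 0.25, -0.313, 0.649]
ft_force: [-1.2, -0.1, -0.6]
grip_width: 0.0514
```

```bash
python3 - <<'E'
from h import *
plan(.6250,-.0432,.001,.772)
E
```

```text
t 18.85 p [ 0.6267 -0.0495  0.0164] psi 0.753 yax [ 0.082 -0.032 -0.996] tgt [ 0.6296 -0.045   0.001 ] twist needed -0.019 f [-1.2 -0.1 -0.6] j [-0.06  0.56 -0.03  0.9  -0.03  0.75] w 0.0514
0 [-0.013, 0.077, 0.023] -0.0095
```

Request:
move_arm:
  increments:
    - {"grip": 0.4,"linear": [-0.013,0.05,0.023],"twist": -0.009}
    - {"grip": 0.4,"linear": [-0.003,0.03,0.003],"twist": 0}
    - {"grip": 1,"linear": [0,0,0],"twist": 0}
    - {"grip": 1,"linear": [0,0,0],"twist": 0}
    - {"grip": 1,"linear": [0,0,0],"twist": 0}

```text
clock: 19.35
eef_pos: [0.6291, -0.0458, 0.0011]
tool_rot: [-0.649, 0.246, -0.309, 0.65]
ft_force: [-0.1, -0.0, -5.8]
grip_width: 0.0112
```

```bash
python3 - <<'E'
from h import *
plan(.6250,-.0432,.001,-.021)
E
```

```text
t 19.35 p [ 0.6291 -0.0458  0.0011] psi 0.765 yax [ 0.082 -0.034 -0.996] tgt [ 0.6296 -0.0451  0.001 ] twist needed 0.786 f [-0.1 -0.  -5.8] j [-0.06  0.58 -0.03  0.88 -0.03  0.75] w 0.0112
0 [-0.001, 0.001, 0.004] 0.074
1 [0.0, 0.0, 0.0] 0.074
2 [0.0, 0.0, 0.0] 0.074
3 [0.0, 0.0, 0.0] 0.074
4 [0.0, 0.0, 0.0] 0.074
5 [0.0, 0.0, 0.0] 0.0229
```

Request:
move_arm:
  increments:
    - {"grip": 1,"linear": [0,-0.002,0],"twist": 0.074}
    - {"grip": 1,"linear": [0,-0.002,0],"twist": 0.074}
    - {"grip": 1,"linear": [0,-0.002,0],"twist": 0.074}
    - {"grip": 1,"linear": [0,-0.002,0],"twist": 0.07}
    - {"grip": 1,"linear": [0,-0.002,0],"twist": 0.05}

```text
clock: 19.85
eef_pos: [0.6284, -0.0462, 0.001]
tool_rot: [-0.506, 0.454, -0.514, 0.524]
ft_force: [4.7, 1.0, -4.0]
grip_width: 0.0115
```

Request:
move_arm:
  increments:
    - {"grip": 1,"linear": [0,0,0],"twist": 0.035}
    - {"grip": 1,"linear": [0,0,0],"twist": 0.025}
    - {"grip": 1,"linear": [0,0,0],"twist": 0.018}
    - {"grip": 1,"linear": [0,0,0],"twist": 0.012}
    - {"grip": 1,"linear": [0,0,0],"twist": 0.01}

```text
clock: 20.35
eef_pos: [0.6283, -0.0465, 0.0012]
tool_rot: [0.456, -0.501, 0.562, -0.475]
ft_force: [4.0, -0.9, -2.4]
grip_width: 0.0115
```

```bash
python3 - <<'E'
from h import *
plan(.6250,-.0432,.001,-.021); print(bot.get_obs()['ft_torque'])
E
```

```text
t 20.35 p [ 0.6283 -0.0465  0.0012] psi -0.131 yax [ 0.076 -0.047 -0.996] tgt [ 0.6293 -0.0458  0.001 ] twist needed -0.11 f [ 4.  -0.9 -2.4] j [-0.05  0.58 -0.03  0.88 -0.04  1.65] w 0.0115
0 [-0.004, 0.001, 0.004] -0.0551
[-1.15644964  1.27002636  2.08668978]
```

Far-left is at its stop. I'll release, rise and back away toward the robot so the top view is clear.

Request:
move_arm:
  increments:
    - {"grip": 0.4,"linear": [0,0,0],"twist": 0}
    - {"grip": 0.4,"linear": [0,0,0],"twist": 0}
    - {"grip": 0.4,"linear": [0,-0.13,0],"twist": 0}
    - {"grip": 0.4,"linear": [0,-0.22,0],"twist": 0}
    - {"grip": 0.4,"linear": [0,-0.22,0],"twist": 0}

```text
clock: 20.85
eef_pos: [0.6149, -0.0411, 0.1117]
tool_rot: [0.454, -0.508, 0.561, -0.47]
ft_force: [1.4, -0.6, 0.8]
grip_width: 0.0511
```

Request:
move_arm:
  increments:
    - {"grip": 0.4,"linear": [0,-0.05,-0.2],"twist": 0}
    - {"grip": 0.4,"linear": [0,-0.05,-0.24],"twist": 0}
    - {"grip": 0.4,"linear": [0,0,-0.24],"twist": 0}
    - {"grip": 0.4,"linear": [0,0,-0.24],"twist": 0}
    - {"grip": 0.4,"linear": [0,0,-0.15],"twist": 0}

```text
clock: 21.35
eef_pos: [0.4098, -0.0092, 0.126]
tool_rot: [0.44, -0.504, 0.571, -0.475]
ft_force: [-0.2, 0.4, 1.5]
grip_width: 0.0511
```

Request:
move_arm:
  increments:
    - {"grip": 0.4,"linear": [0,0,0],"twist": 0}
    - {"grip": 0.4,"linear": [0,0,0],"twist": 0}
    - {"grip": 0.4,"linear": [0,0,0],"twist": 0}
    - {"grip": 0.4,"linear": [0,0,0],"twist": 0}
    - {"grip": 0.4,"linear": [0,0,0],"twist": 0}

```text
clock: 21.85
eef_pos: [0.4092, -0.0095, 0.1284]
tool_rot: [0.437, -0.505, 0.574, -0.475]
ft_force: [0.0, 0.8, 0.0]
grip_width: 0.0511
```

```bash
python3 - <<'E'
from h import *
o=bot.get_obs(); print(o['clock'],o['eef_pos'].round(3),o['ft_force'].round(1),abs(o['joint_vel']).max())
p,d,K,T=cam('top'); cv2.imwrite('pics/t9.png',p)
for n,v in handles(d,K,T,np.array([.5501,-.1019]),-.0214).items(): print(n,v)
E
```

```text
21.85 [ 0.409 -0.01   0.128] [0.  0.8 0. ] 0.018613663324750652
NL {'axis': array([ 0.4764, -0.0403]), 'cen': array([ 0.4771, -0.0414]), 'n': 172, 'size': array([45.6, 11.9]), 'z': np.float64(0.0627), 'turn': np.float64(1.587), 'bar': np.float64(-1.608)}
NR {'axis': array([ 0.4738, -0.1603]), 'cen': array([ 0.4744, -0.1608]), 'n': 167, 'size': array([11. , 46.1]), 'z': np.float64(0.0625), 'turn': np.float64(1.559), 'bar': np.float64(-1.58)}
FR {'axis': array([ 0.6238, -0.1635]), 'cen': array([ 0.6242, -0.1642]), 'n': 164, 'size': array([46. , 11.9]), 'z': np.float64(0.0624), 'turn': np.float64(1.572), 'bar': np.float64(-1.593)}
FL {'axis': array([ 0.6264, -0.0435]), 'cen': array([ 0.6271, -0.0439]), 'n': 166, 'size': array([44.6, 12.6]), 'z': np.float64(0.0624), 'turn': np.float64(1.571), 'bar': np.float64(-1.593)}
```

View pics/t9.png

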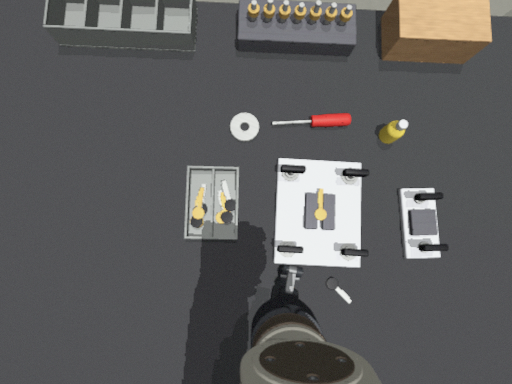

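The top view shows all four handles, at (293,169), (356,173), (290,249) and (355,253), lying across the plate, and nothing else has moved. The gripper stands clear near (290,285).

```bash
python3 -c "
from workcell import bot
print(bot.job_done())"
```

```text
the job is handed in; nothing more can be done
None
```

The key vice is fastened and the job is handed in: all four T-handle screws are home at their stops, and the gripper is open and clear.

- **Half-way pass:** I turned the two loose screws first, near right to 0.77 rad and far left to 0.78 rad, each measured by the wrist camera after release.
- **Final pass:** I then turned far right, near left, near right and far left fully home, in that diagonal order. At each stop the wrist moment rose to 1.3–2.4 N m, against 0.12 N m of screw friction.
- **Last check:** the top camera read 1.587 (near left), 1.559 (near right), 1.572 (far right) and 1.571 rad (far left), against 1.571 for home. The robot was touching nothing at 21.9 s, and nothing else visible had moved; the arm hid the small yellow knob in front of the plate.

**What disagreed:**
- **Finger length:** the fingertips end about 37 mm short of the reported tool point, as both the wrist and side views showed. The first grip closed on air above the near-right handle; I lowered the approach to suit and every later grip held.
- **Tool tilt:** the tool tilted gradually to about 5 degrees over the job, because the moves cannot correct tilt. I corrected the positions for it.
- **Odd reading:** one wrist reading of far left (0.71 rad) was taken at an oblique angle. A better-placed look then gave 0.78.

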